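Sweep the loose cases into the vanity tray

TASK

Clear the counter: with the fingers kept closed, gently sweep the three round acrylic cases across the counter, over the bevelled front edge and wholly into the open-fronted aluminium tray, where they are to lie flat. Only slide them: do not pinch, lift, tip or flick them. Leave the balm tin and everything else standing where it is.

Things in the scene. Friction and masses are not known exactly. Their poses are not given: they have to be found in the camera images.
- case_a: one of the three alike cases of the stacking set: a closed round screw jar of clear acrylic with a knurled lid, 46 mm across, 25 mm tall, about 45 g, flat-bottomed, standing loose on the counter. Origin: centre of its underside, z up.
- case_b: one of the three alike cases of the stacking set: a closed round screw jar of clear acrylic with a knurled lid, 46 mm across, 25 mm tall, about 45 g, flat-bottomed, standing loose on the counter. Origin: centre of its underside, z up.
- case_c: one of the three alike cases of the stacking set: a closed round screw jar of clear acrylic with a knurled lid, 46 mm across, 25 mm tall, about 45 g, flat-bottomed, standing loose on the counter. Origin: centre of its underside, z up.
- tray: brushed aluminium tray fixed to the counter, 240 mm along its x, 130 mm along its y, floor 3 mm thick; rims 3 mm thick, 24 mm high at both ends (x = +-120 mm; only 11 mm high over the 20 mm next to the front) and at the back (y = -65 mm). Front (y = +65 mm) open. Origin: centre of its underside; +y points out of the open front, to the robot's left within 7 degrees; z up.
- tray_front (a point): middle of the tray's front edge, at counter height. The edge is open over the full width: a bevel rises from the counter to the 3 mm floor over the first 12 mm, so that a case slides up over it.
- balm_tin: flat aluminium lip-balm tin, 40 mm across, 16.5 mm tall, with no knurling; loose, beside the cases in their row; to be left alone. Origin: centre of its underside.
- nail_polish: glass nail polish bottle with a tall black cap, 33 mm across, 75 mm tall, loose, to the robot's left of the cases; to be left alone. Origin: centre of its underside.
- claw_clip: tortoiseshell claw clip standing on its teeth, 80 mm along its x, 46 mm along its y, 50 mm tall, loose, to the robot's left of the cases; to be left alone. Origin: centre of its underside.
- lipstick: closed lipstick, upright, black with a brass band, 21 mm across, 72 mm tall, loose, to the robot's left of the cases; to be left alone. Origin: centre of its underside.
- atomizer: brushed aluminium perfume atomizer with a press button, 38 mm across, 110 mm tall, loose, standing farthest to the robot's left; to be left alone. Origin: centre of its underside.

How it is judged:
At the end, for the whole second after the job is handed in: Each of the three cases lies flat (within 0.06 rad) and still on the tray's floor, its whole 46 mm outline inside the rims and behind the front edge (to 2 mm); the tin, nail polish, claw clip, lipstick and atomizer stand upright within 20 mm of where they started (y of case_a in the frame of tray between -0.045 and 0.044 m and x of case_a in the frame of tray between -0.099 and 0.099 m and z of each of case_a, case_b, case_c in the frame of tray below 0.007 m and angle between each of case_a, case_b, case_c's own z axis and vertical below 0.06 rad and linear speed of each of case_a, case_b, case_c below 0.01 m/s and y of case_b in the frame of tray between -0.045 and 0.044 m and x of case_b in the frame of tray between -0.099 and 0.099 m and y of case_c in the frame of tray between -0.045 and 0.044 m and x of case_c in the frame of tray between -0.099 and 0.099 m and distance of each of balm_tin, nail_polish, claw_clip, lipstick, atomizer from where it was at the start of the episode below 0.02 m and angle between each of balm_tin, nail_polish, claw_clip, lipstick, atomizer's own z axis and vertical below 0.2 rad); the robot touches nothing.
It fails at once if a case is lifted off the surface (its underside above 15 mm) (height (world z) of any of case_a, case_b, case_c above 0.015 m).
It fails at once if a case is tipped by more than 0.5 rad (angle between any of case_a, case_b, case_c's own z axis and vertical above 0.5 rad).
It fails at once if the fingers straddle a case as in a grasp ((horizontal distance between the grasp point and case_a below 0.012 m and height (world z) of the grasp point below 0.036 m) or (horizontal distance between the grasp point and case_b below 0.012 m and height (world z) of the grasp point below 0.036 m) or (horizontal distance between the grasp point and case_c below 0.012 m and height (world z) of the grasp point below 0.036 m)).
It fails at once if a case is flicked (faster than 0.6 m/s) (linear speed of any of case_a, case_b, case_c above 0.6 m/s).
It fails at once if a bystander is pushed more than 20 mm or tipped (distance of any of balm_tin, nail_polish, claw_clip, lipstick, atomizer from where it was at the start of the episode above 0.02 m or angle between any of balm_tin, nail_polish, claw_clip, lipstick, atomizer's own z axis and vertical above 0.35 rad).
It also fails if it takes over 61 s, if anything falls off the work surface, if the arm or the gripper's body presses on something with over 40 N, if the wrist force passes 120 N, or if a joint passes its speed limit or range.

ROBOT

A 6-joint arm with a two-finger parallel gripper is mounted at the origin on the work surface. World frame = base frame: x ahead of the robot, y to its left, z up, the work surface at z = 0. Lengths are in m, angles in rad, forces in N, time in s.
With the tool pointing down it reaches from about 0.325 to 0.75 m from the base axis. Payload 7.6 kg.
Tool frame: the origin (TCP) lies at the very end of the fingers, on their centre line; the grasp point (between the pads) lies 19 mm behind it; z points along the fingers, y is the line along which they close (so a half turn about z gives the same grasp; the last joint's range is limited). The gripper opens to 85 mm and grips with 20 to 120 N. Pads are 22 mm wide; open, the fingers measure 114 mm over their backs; the gripper's body (76 mm by 85 mm) begins 54 mm behind the grasp point. The pads swing forward as they close: fully open they stand 13 mm farther back than shut.
Start: joints at [1.063, 0.052, 1.401, -0, 1.689, -0.07], TCP at [0.223, 0.476, 0.231] pointing down, gripper open.
Joint ranges: [-2.9, 2.9], [-0.91, 2.17], [0.12, 2.37], [-1.06, 4.2], [0.26, 2.73], [-2.93, 2.93]. Speed limits (rad/s): [2.57, 2.57, 3.01, 3.14, 3.14, 3.14].

INTERFACE

Orientations are given as a 3x3 rotation matrix whose columns are the frame's x, y, z axes.
In Python, from station import manip gives the robot as it stands.
- The arm moves only by the tool send_rows, never from a script. Its argument "deltas" is a list of rows, each an object with "angular": the turn, a rotation vector about the tool's x, y, z in degrees, a list of three; "translation": the shift along the tool's x, y, z in m, a list of three; "claw": the opening, from 0 (shut) to 1 (fully open). In form: [{"angular": [wx, wy, wz], "translation": [tx, ty, tz], "claw": claw}, ...]. A call has 1 to 12 rows; each row is the pose to reach, as a shift and turn from the pose commanded when the call began, along the tool's axes at that moment; what a row does not reach only later rows make up. A row lasts 1/8 s, in which the tool goes at most 62.5 mm and 10.7 degrees, less where a joint would pass 70% of its speed; a pose out of reach is approached as far as the arm can. A call with a gripper value outside its range is refused whole. The fingers move at their own pace and stop on an object; "newtons" is the grip in N (left out, the last holds). Time passes only in rows, so rows that repeat a pose let the fingers close. It gives the time, the measured TCP pose, the force, the opening and the grip force at its end, in the units of the state.
- manip.sense(): the state, without advancing time (a new reading comes with each control period).
- manip.snapshot(name): name is "scene" or "top" or "wrist"; returns the picture (384x512x3 uint8, blue, green, red); there is no depth.
- manip.camera_params(name): a dict with "fx", "fy", "cx", "cy" (pixels), "eye" and "attitude" of the camera in the world; the wrist camera has in their place "T_tool_cam" (4x4, takes a point from camera to tool coordinates, whose origin is the TCP and whose axes are the flange's). Camera axes: x right, y down, z forward; pixel columns grow to the right and rows downward; lengths in m; the calibration is good to about 2 mm. The wrist camera is an equidistant fisheye: a pixel r from the principal point sees the ray r / f radians off the axis. A picture is of the moment at which its call begins: read the wrist's pose just before it. camera_params takes no time and is no camera call.
- manip.job_done(): hands the job in; it is judged then, once.
The state is a dict: "time": time; "joint_positions": joint angles; "joint_velocities": joint speeds; "effort": joint torques, N m; "ee_pos": TCP position; "tool_rot": TCP orientation; "contact_force": force on the tool from outside, world axes, zero at the start; "ft_torque": the same for the moment, N m; "grip_width": opening from 0.0 (shut) to 1.0 (fully open); "gripper_force": force on a finger pad.
Only numpy, scipy, OpenCV 4.12 (cv2) and the standard library are available. Lean on these libraries where they do the work, as an engineer would, in place of code of your own. Each camera call takes 0.05 s, during which the arm holds its last target. There are 200 camera calls.

## Working session

There is one attempt and no reset: what is moved stays moved. The work goes in short steps, Python scripts to look and compute and a tool call to move; the robot and the scene stay as the last step left them, time stands still between calls to the robot, and variables do not carry over. Pictures are saved under pics/ and viewed, at most 10 in all, crops included, and the job is handed in when it is done.

Besides the shell and the picture viewer there is one more tool, called after ">>>" as name(argument=value, ...) on one line, values as JSON. send_rows: Moves the arm, as the interface text tells. Its arguments: {"type":"object","properties":{"deltas":{"type":"array","items":{"type":"object","properties":{"angular":{"type":"array","items":{"type":"number"}},"translation":{"type":"array","items":{"type":"number"}},"claw":{"type":"number"}}}},"newtons":{"type":"number"}},"required":["deltas"]}

```bash
mkdir -p pics; python3 - <<'E'
from station import manip
import cv2, numpy as np
for n in ("top","scene"):
    im=manip.snapshot(n); cv2.imwrite(f"pics/{n}0.png",im)
    print(n,manip.camera_params(n))
s=manip.sense(); print(s["time"],s["ee_pos"],np.round(s["tool_rot"],3),s["grip_width"])
E
```

```text
top {'fx': 371.0119022504055, 'fy': 371.0119022504055, 'cx': 252.31664582941477, 'cy': 187.6517833638138, 'eye': array([0.45427137, 0.07932117, 1.0036588 ]), 'attitude': array([[-0.00806088, -0.99435273,  0.10581904],
       [-0.9996638 ,  0.01062112,  0.02365329],
       [-0.02464363, -0.1055928 , -0.99410404]])}
scene {'fx': 454.2161104880861, 'fy': 454.2161104880861, 'cx': 251.13988072533448, 'cy': 192.16329751390097, 'eye': array([ 0.82995935, -0.30110881,  0.83535617]), 'attitude': array([[ 0.80937266,  0.49541365, -0.31540642],
       [ 0.58714186, -0.69484851,  0.41527098],
       [-0.01342876, -0.52129729, -0.85326948]])}
0.1 [0.2224109 0.4752718 0.2305708] [[-0.906  0.424 -0.001]
 [ 0.424  0.906 -0.001]
 [ 0.    -0.001 -1.   ]] 0.9998274984251729
```

View pics/top0.png

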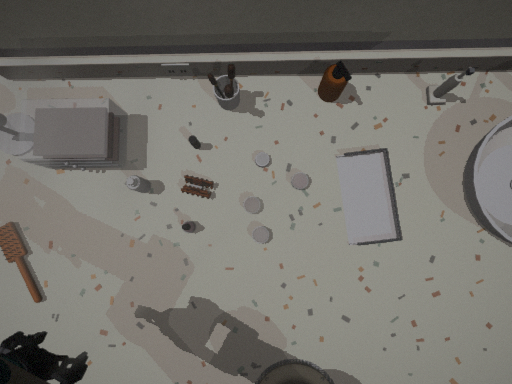

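View pics/scene0.png

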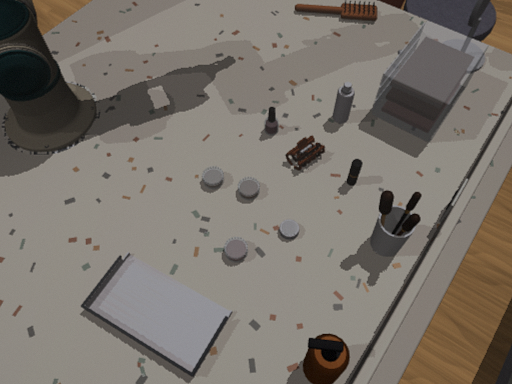

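The top view shows four discs near (262,159), (300,181), (253,205) and (262,234). The tray lies at about (337–400, 150–245), with its open side to the left. In the scene view the disc at (289,229) looks smaller and brighter, so it is probably the tin. I'll zoom in on both views.

```bash
python3 - <<'E'
import cv2, numpy as np
a=cv2.imread("pics/top0.png")[135:260,170:410]; b=cv2.imread("pics/scene0.png")[90:270,180:380]
A=cv2.resize(a,(800,417),interpolation=cv2.INTER_CUBIC); B=cv2.resize(b,(660,594),interpolation=cv2.INTER_CUBIC)
cv2.imwrite("pics/topz.png",cv2.convertScaleAbs(A,alpha=1.4));cv2.imwrite("pics/scenez.png",cv2.convertScaleAbs(B,alpha=1.4))
E
```

```text
(no output)
```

View pics/topz.png

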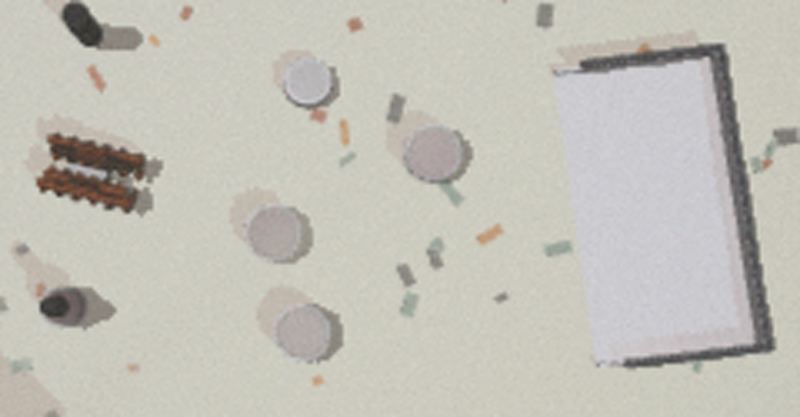

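View pics/scenez.png

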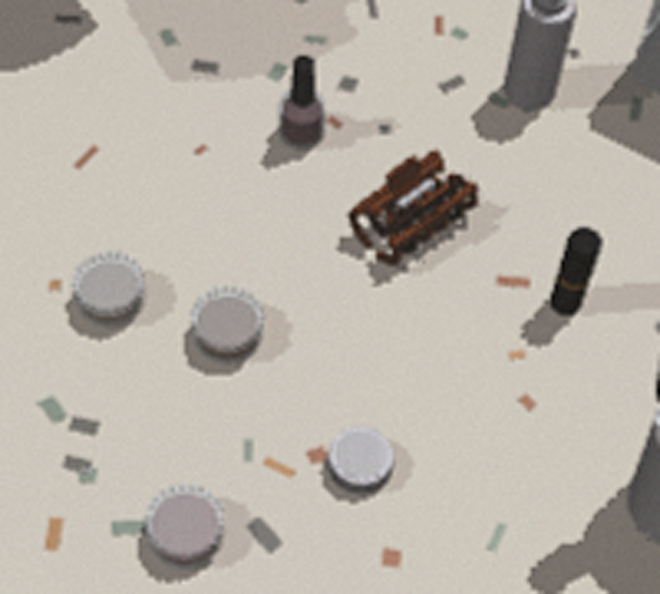

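The tin is the plain bright disc at top (262,159) / scene (289,229). The knurled cases are at top (301,181), (253,205), (262,234.5), and in the scene view at (236,249), (249,188), (213,177). Next I'll refine these with masks and triangulate.

```bash
cat > h.py <<'E'
import cv2, numpy as np
from station import manip
def ray(n,uv):
    c=manip.camera_params(n); d=c["attitude"]@np.array([(uv[0]-c["cx"])/c["fx"],(uv[1]-c["cy"])/c["fy"],1.])
    return c["eye"],d
def plane(n,uv,z):
    e,d=ray(n,uv); return e+d*(z-e[2])/d[2]
def tri(p,q):
    e1,d1=ray("top",p); e2,d2=ray("scene",q)
    s=np.linalg.lstsq(np.c_[d1,-d2],e2-e1,rcond=None)[0]
    a,b=e1+s[0]*d1,e2+s[1]*d2; return (a+b)/2,np.linalg.norm(a-b)
def refine(im,seed,r):
    """centre of the greyish lid near the seed: low Lab b, as bright as at the seed"""
    lab=cv2.cvtColor(cv2.GaussianBlur(im,(3,3),0),cv2.COLOR_BGR2LAB).astype(float)
    x,y=map(int,np.round(seed)); ref=np.median(lab[y-3:y+4,x-3:x+4].reshape(-1,3),0)
    m=(np.linalg.norm((lab-ref)*[.5,1,1],axis=2)<6).astype(np.uint8)
    k=np.zeros_like(m); cv2.circle(k,(x,y),r,1,-1); m=cv2.morphologyEx(m*k,cv2.MORPH_OPEN,np.ones((3,3)))
    c=max(cv2.findContours(m,cv2.RETR_EXTERNAL,cv2.CHAIN_APPROX_NONE)[0],key=cv2.contourArea)
    e=cv2.fitEllipse(cv2.convexHull(c)); return np.array(e[0]),np.round(e[1],1)
E
python3 - <<'E'
from h import *
T=cv2.imread("pics/top0.png");S=cv2.imread("pics/scene0.png")
for n,p,q in [("near",(301.1,180.9),(236.1,248.8)),("mid",(253.4,204.8),(248.8,187.6)),("low",(262.1,234.5),(212.7,177)),("tin",(262.4,159),(289.4,228.8))]:
    P,ep=refine(T,p,13);Q,eq=refine(S,q,14)
    X,g=tri(P,Q); z=.0165 if n=="tin" else .025
    print(n,P.round(1),ep,Q.round(1),eq,"tri",X.round(4),round(g,4),"seedtri",tri(p,q)[0].round(4),"top-plane",plane("top",P,z).round(4)[:2],"sc",plane("scene",Q,z).round(4)[:2])
for p in [(335.9,156),(349.4,244.4)]: print("front",plane("top",p,0.0).round(4))
for p in [(170+724/3.333,135+44/3.336),(170+775/3.333,135+348/3.336)]: print("back",plane("top",p,0.024).round(4))
for p in [(130,254),(233,316)]: print("scfront",plane("scene",p,0.0).round(4))
E
```

```text
near [299.4 180.6] [16.5 18.7] [235.9 248.3] [17.2 22.2] tri [ 0.5775 -0.0235  0.0128] 0.0002 seedtri [ 0.5778 -0.0264  0.0153] top-plane [ 0.576  -0.0223] sc [ 0.5814 -0.0275]
mid [253.1 204.4] [17.8 20.5] [249.2 187.2] [14.6 19.8] tri [0.5158 0.1025 0.0186] 0.0042 seedtri [0.5151 0.1019 0.0169] top-plane [0.5139 0.101 ] sc [0.5198 0.1009]
low [259.2 232.8] [17.1 21.4] [213.2 174.7] [15.5 21.5] tri [0.4381 0.0843 0.0218] 0.0033 seedtri [0.4359 0.0791 0.0164] top-plane [0.4393 0.0854] sc [0.4385 0.0816]
tin [260.2 157.3] [15.2 17.7] [289.6 226.6] [16.9 19.8] tri [0.6397 0.079  0.0153] 0.0053 seedtri [0.6385 0.0753 0.009 ] top-plane [0.6415 0.0808] sc [0.6382 0.0765]
front [ 0.6456 -0.1258  0.    ]
front [ 0.4065 -0.154   0.    ]
back [ 0.6604 -0.2575  0.024 ]
back [ 0.4197 -0.2857  0.024 ]
scfront [ 0.4091 -0.1522  0.    ]
scfront [ 0.6514 -0.1312  0.    ]
```

Front corners from both views put the tray centre at about (0.535, −0.206), with tray x rotated about 5.9°. In the tray frame the cases are at (0.0615, 0.174), (0.013, 0.307) and (−0.068, 0.294). Pushing each one roughly straight in gives them separate slots. First I'll close the fingers, align the tool y axis with tray x, and fly to a spot behind the nearest case.

>>> send_rows(deltas=[{"angular":[0,0,5],"translation":[-0.04,-0.02,0],"claw":0},{"angular":[0,0,11],"translation":[-0.09,-0.045,0],"claw":0},{"angular":[0,0,17],"translation":[-0.14,-0.07,0],"claw":0},{"angular":[0,0,23],"translation":[-0.19,-0.095,0],"claw":0},{"angular":[0,0,29],"translation":[-0.24,-0.12,0],"claw":0},{"angular":[0,0,35],"translation":[-0.29,-0.145,0],"claw":0},{"angular":[0,0,41],"translation":[-0.34,-0.17,0],"claw":0},{"angular":[0,0,47],"translation":[-0.39,-0.195,0],"claw":0},{"angular":[0,0,53],"translation":[-0.44,-0.22,0],"claw":0},{"angular":[0,0,59],"translation":[-0.49,-0.245,0],"claw":0},{"angular":[0,0,59],"translation":[-0.507,-0.2575,0],"claw":0},{"angular":[0,0,59],"translation":[-0.507,-0.2575,0],"claw":0}])

```text
time: 1.6
ee_pos: [0.5726, 0.0265, 0.2305]
tool_rot: [[-0.102, 0.995, -0.002], [0.995, 0.102, 0.0], [0.0, -0.001, -1.0]]
contact_force: [0.2, 1.1, 0.7]
grip_width: 0.001
gripper_force: 0.0
```

```bash
cat >> h.py <<'E'
C=np.array([.5346,-.2055]);U=np.array([.995,.102]);V=np.array([-.102,.995])
def tr(p): d=np.asarray(p)[:2]-C; return (d@U).round(4),(d@V).round(4)
def st():
    s=manip.sense(); print(round(s["time"],2),s["ee_pos"].round(4),"tray",tr(s["ee_pos"]),"R",s["tool_rot"].round(3).tolist(),round(s["grip_width"],3),s["contact_force"].round(1))
    return s
E
python3 - <<'E'
from h import *
st(); w=manip.snapshot("wrist"); cv2.imwrite("pics/w1.png",w); print(manip.camera_params("wrist"))
E
```

```text
1.6 [0.5726 0.0265 0.2305] tray (np.float64(0.0615), np.float64(0.227)) R [[-0.102, 0.995, -0.002], [0.995, 0.102, 0.0], [0.0, -0.001, -1.0]] 0.001 [0.2 1.1 0.7]
{'fx': 297.3186396354542, 'fy': 297.3186396354542, 'cx': 257.5176536235292, 'cy': 190.9418290780903, 'T_tool_cam': array([[ 1.19522042e-05, -9.58019968e-01, -2.86701485e-01,
         7.50530623e-02],
       [ 1.00000000e+00,  1.32926437e-05, -2.72901951e-06,
         1.49329347e-03],
       [ 6.42547588e-06, -2.86701485e-01,  9.58019968e-01,
        -1.42218908e-01],
       [ 0.00000000e+00,  0.00000000e+00,  0.00000000e+00,
         1.00000000e+00]])}
```

View pics/w1.png

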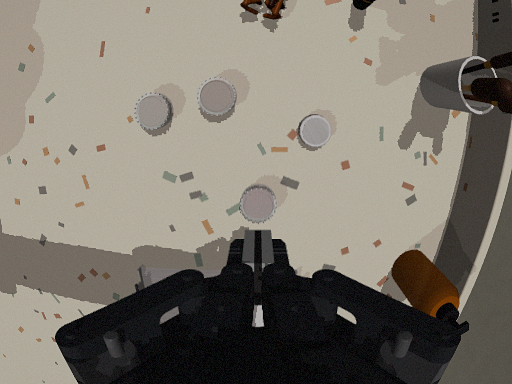

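The wrist view shows the cases at (258,203), (217,96) and (153,111), and the tin at (315,131). I'll cast these rays onto the lid height as a third check.

```bash
cat >> h.py <<'E'
def wrist(uv,z,s):
    c=manip.camera_params("wrist"); T=c["T_tool_cam"]; v=np.array([(uv[0]-c["cx"])/c["fx"],(uv[1]-c["cy"])/c["fy"]]); t=np.linalg.norm(v)
    d=np.array([*(v/t*np.sin(t)),np.cos(t)]); R=s["tool_rot"]; e=s["ee_pos"]+R@T[:3,3]; d=R@T[:3,:3]@d
    return e+d*(z-e[2])/d[2]
E
python3 - <<'E'
from h import *
s=manip.sense()
for n,p,z in [("near",(258,203),.025),("mid",(217,96),.025),("low",(153,111),.025),("tin",(315,131),.0165)]:
    X=wrist(p,z,s); print(n,X.round(4),tr(X))
E
```

```text
near [ 0.5787 -0.0165  0.025 ] (np.float64(0.0632), np.float64(0.1836))
mid [0.5179 0.1083 0.025 ] (np.float64(0.0154), np.float64(0.3139))
low [0.4408 0.0859 0.025 ] (np.float64(-0.0636), np.float64(0.2995))
tin [0.6381 0.079  0.0165] (np.float64(0.132), np.float64(0.2725))
```

The views agree in x. In y they differ by 7–9 mm, so I'll back off 12 mm more before descending.

>>> send_rows(deltas=[{"angular":[0,0,0],"translation":[0.012,0,0.03],"claw":0},{"angular":[0,0,0],"translation":[0.012,0,0.07],"claw":0},{"angular":[0,0,0],"translation":[0.012,0,0.11],"claw":0},{"angular":[0,0,0],"translation":[0.012,0,0.15],"claw":0},{"angular":[0,0,0],"translation":[0.012,0,0.185],"claw":0},{"angular":[0,0,0],"translation":[0.012,0,0.21],"claw":0},{"angular":[0,0,0],"translation":[0.012,0,0.222],"claw":0},{"angular":[0,0,0],"translation":[0.012,0,0.222],"claw":0}])

```text
time: 2.65
ee_pos: [0.5709, 0.0402, 0.0092]
tool_rot: [[-0.104, 0.995, -0.001], [0.995, 0.104, 0.0], [0.0, -0.001, -1.0]]
contact_force: [0.8, 0.0, 0.5]
grip_width: -0.0
gripper_force: 0.0
```

>>> send_rows(deltas=[{"angular":[0,0,0],"translation":[-0.005,0,0],"claw":0},{"angular":[0,0,0],"translation":[-0.01,0,0],"claw":0},{"angular":[0,0,0],"translation":[-0.015,0,0],"claw":0},{"angular":[0,0,0],"translation":[-0.02,0,0],"claw":0},{"angular":[0,0,0],"translation":[-0.03,0,0],"claw":0},{"angular":[0,0,0],"translation":[-0.04,0,0],"claw":0},{"angular":[0,0,0],"translation":[-0.05,0,0],"claw":0},{"angular":[0,0,0],"translation":[-0.06,0,0],"claw":0},{"angular":[0,0,0],"translation":[-0.07,0,0],"claw":0},{"angular":[0,0,0],"translation":[-0.08,0,0],"claw":0},{"angular":[0,0,0],"translation":[-0.085,0,0],"claw":0},{"angular":[0,0,0],"translation":[-0.085,0,0],"claw":0}])

```text
time: 4.15
ee_pos: [0.5801, -0.0456, 0.0092]
tool_rot: [[-0.103, 0.995, -0.0], [0.995, 0.103, 0.0], [0.0, -0.0, -1.0]]
contact_force: [0.0, -1.0, 0.7]
grip_width: -0.0
gripper_force: 0.0
```

```bash
python3 - <<'E'
from h import *
s=st(); w=manip.snapshot("wrist"); S=manip.snapshot("scene")
cv2.imwrite("pics/c2.png",np.hstack([w[60:384,100:420],cv2.resize(S[150:384,60:340],(388,324))]))
E
```

```text
4.15 [ 0.5801 -0.0456  0.0092] tray (np.float64(0.0616), np.float64(0.1544)) R [[-0.103, 0.995, -0.0], [0.995, 0.103, 0.0], [0.0, -0.0, -1.0]] -0.0 [ 0.  -1.   0.7]
```

View pics/c2.png

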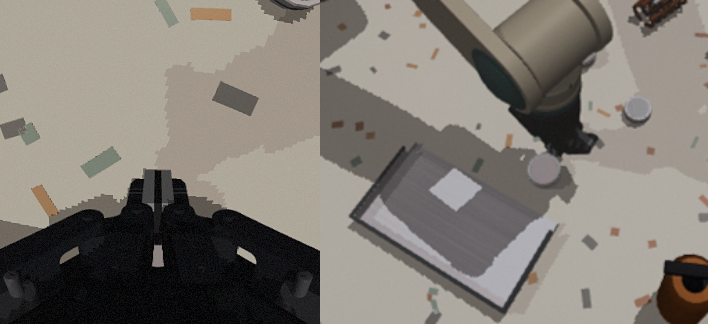

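The scene crop shows the case at (543,168), centred in front of the fingers and sliding flat. The wrist crop doesn't show it because the fingers hide it. I'll continue over the bevel, another 120 mm.

>>> send_rows(deltas=[{"angular":[0,0,0],"translation":[-0.005,0,0],"claw":0},{"angular":[0,0,0],"translation":[-0.015,0,0],"claw":0},{"angular":[0,0,0],"translation":[-0.027,0,0],"claw":0},{"angular":[0,0,0],"translation":[-0.038,0,0],"claw":0},{"angular":[0,0,0],"translation":[-0.05,0,0],"claw":0},{"angular":[0,0,0],"translation":[-0.062,0,0],"claw":0},{"angular":[0,0,0],"translation":[-0.074,0,0],"claw":0},{"angular":[0,0,0],"translation":[-0.086,0,0],"claw":0},{"angular":[0,0,0],"translation":[-0.098,0,0],"claw":0},{"angular":[0,0,0],"translation":[-0.11,0,0],"claw":0},{"angular":[0,0,0],"translation":[-0.117,0,0],"claw":0},{"angular":[0,0,0],"translation":[-0.12,0,0],"claw":0}])

```text
time: 5.75
ee_pos: [0.5925, -0.165, 0.0092]
tool_rot: [[-0.103, 0.995, -0.0], [0.995, 0.103, 0.0], [0.0, -0.0, -1.0]]
contact_force: [0.3, 0.9, 0.8]
grip_width: 0.002
gripper_force: 0.2
```

```bash
python3 - <<'E'
from h import *
s=st(); T=manip.snapshot("top"); S=manip.snapshot("scene")
cv2.imwrite("pics/c3.png",np.hstack([cv2.resize(T[130:270,230:420],(440,324)),cv2.resize(S[150:384,60:320],(360,324))]))
E
```

```text
5.75 [ 0.5925 -0.165   0.0092] tray (np.float64(0.0617), np.float64(0.0344)) R [[-0.103, 0.995, -0.0], [0.995, 0.103, 0.0], [0.0, -0.0, -1.0]] 0.002 [0.3 0.9 0.8]
```

View pics/c3.png

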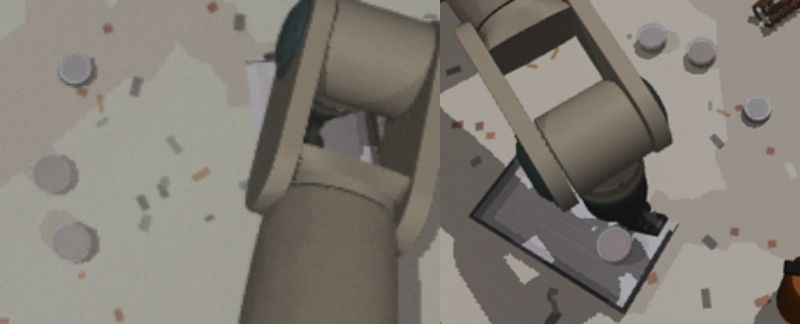

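Case 1 is flat in the tray (scene crop (614,246)), well away from the rims. Now I'll retreat, rise, and go behind the middle case with a 3° turn.

>>> send_rows(deltas=[{"angular":[0,0,0],"translation":[0.015,0,-0.01],"claw":0},{"angular":[0,0,0],"translation":[0.04,0,-0.05],"claw":0},{"angular":[0,0,0],"translation":[0.08,-0.005,-0.08],"claw":0},{"angular":[0,0,1],"translation":[0.13,-0.015,-0.08],"claw":0},{"angular":[0,0,2],"translation":[0.18,-0.025,-0.08],"claw":0},{"angular":[0,0,3],"translation":[0.23,-0.035,-0.08],"claw":0},{"angular":[0,0,3],"translation":[0.28,-0.045,-0.08],"claw":0},{"angular":[0,0,3],"translation":[0.32,-0.045,-0.08],"claw":0},{"angular":[0,0,3],"translation":[0.336,-0.045,-0.075],"claw":0},{"angular":[0,0,3],"translation":[0.336,-0.045,-0.04],"claw":0},{"angular":[0,0,3],"translation":[0.336,-0.045,0],"claw":0},{"angular":[0,0,3],"translation":[0.336,-0.045,0],"claw":0}])

```text
time: 7.35
ee_pos: [0.5105, 0.1642, 0.0063]
tool_rot: [[-0.051, 0.999, -0.007], [0.999, 0.051, -0.002], [-0.001, -0.007, -1.0]]
contact_force: [0.1, 0.0, 0.1]
grip_width: -0.001
gripper_force: 0.0
```

>>> send_rows(deltas=[{"angular":[0,0,0],"translation":[-0.005,0,0],"claw":0},{"angular":[0,0,0],"translation":[-0.01,0,0],"claw":0},{"angular":[0,0,0],"translation":[-0.016,0,0],"claw":0},{"angular":[0,0,0],"translation":[-0.024,0,0],"claw":0},{"angular":[0,0,0],"translation":[-0.035,0,0],"claw":0},{"angular":[0,0,0],"translation":[-0.047,0,0],"claw":0},{"angular":[0,0,0],"translation":[-0.059,0,0],"claw":0},{"angular":[0,0,0],"translation":[-0.071,0,0],"claw":0},{"angular":[0,0,0],"translation":[-0.083,0,0],"claw":0},{"angular":[0,0,0],"translation":[-0.095,0,0],"claw":0},{"angular":[0,0,0],"translation":[-0.107,0,0],"claw":0},{"angular":[0,0,0],"translation":[-0.115,0,0],"claw":0}])

```text
time: 8.85
ee_pos: [0.5189, 0.0493, 0.0093]
tool_rot: [[-0.05, 0.999, -0.0], [0.999, 0.05, 0.0], [0.0, -0.0, -1.0]]
contact_force: [0.4, 1.3, 0.3]
grip_width: 0.001
gripper_force: 0.3
```

>>> send_rows(deltas=[{"angular":[0,0,0],"translation":[-0.008,0,0],"claw":0},{"angular":[0,0,0],"translation":[-0.02,0,0],"claw":0},{"angular":[0,0,0],"translation":[-0.032,0,0],"claw":0},{"angular":[0,0,0],"translation":[-0.044,0,0],"claw":0},{"angular":[0,0,0],"translation":[-0.056,0,0],"claw":0},{"angular":[0,0,0],"translation":[-0.068,0,0],"claw":0},{"angular":[0,0,0],"translation":[-0.08,0,0],"claw":0},{"angular":[0,0,0],"translation":[-0.09,0,0],"claw":0},{"angular":[0,0,0],"translation":[-0.1,0,0],"claw":0},{"angular":[0,0,0],"translation":[-0.105,0,0],"claw":0},{"angular":[0,0,0],"translation":[-0.105,0,0],"claw":0}])

```text
time: 10.22
ee_pos: [0.5243, -0.055, 0.0092]
tool_rot: [[-0.05, 0.999, -0.0], [0.999, 0.05, 0.0], [0.0, -0.0, -1.0]]
contact_force: [-0.2, -0.0, -0.0]
grip_width: -0.002
gripper_force: 0.0
```

```bash
python3 - <<'E'
from h import *
s=st(); T=manip.snapshot("top"); S=manip.snapshot("scene")
cv2.imwrite("pics/c4.png",np.hstack([cv2.resize(T[130:270,230:420],(440,324)),cv2.resize(S[150:384,60:320],(360,324))]))
E
```

```text
10.22 [ 0.5243 -0.055   0.0092] tray (np.float64(0.0051), np.float64(0.1508)) R [[-0.05, 0.999, -0.0], [0.999, 0.05, 0.0], [0.0, -0.0, -1.0]] -0.002 [-0.2 -0.  -0. ]
```

View pics/c4.png

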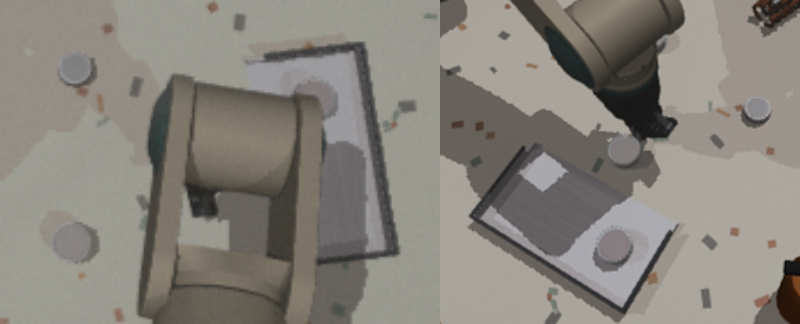

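Case 2 (scene crop (624,150)) is centred ahead of the fingers. Case 1 is undisturbed in the tray at (613,246). I'll finish this push, then go behind case 3.

>>> send_rows(deltas=[{"angular":[0,0,0],"translation":[-0.005,0,0],"claw":0},{"angular":[0,0,0],"translation":[-0.015,0,0],"claw":0},{"angular":[0,0,0],"translation":[-0.027,0,0],"claw":0},{"angular":[0,0,0],"translation":[-0.038,0,0],"claw":0},{"angular":[0,0,0],"translation":[-0.05,0,0],"claw":0},{"angular":[0,0,0],"translation":[-0.062,0,0],"claw":0},{"angular":[0,0,0],"translation":[-0.074,0,0],"claw":0},{"angular":[0,0,0],"translation":[-0.086,0,0],"claw":0},{"angular":[0,0,0],"translation":[-0.098,0,0],"claw":0},{"angular":[0,0,0],"translation":[-0.108,0,0],"claw":0},{"angular":[0,0,0],"translation":[-0.115,0,0],"claw":0},{"angular":[0,0,0],"translation":[-0.117,0,0],"claw":0}])

```text
time: 11.82
ee_pos: [0.5302, -0.172, 0.0092]
tool_rot: [[-0.05, 0.999, 0.0], [0.999, 0.05, 0.0], [0.0, 0.0, -1.0]]
contact_force: [0.2, 1.4, 0.6]
grip_width: -0.001
gripper_force: 0.3
```

>>> send_rows(deltas=[{"angular":[0,0,0],"translation":[0.015,0,-0.01],"claw":0},{"angular":[0,0,0],"translation":[0.04,0,-0.05],"claw":0},{"angular":[0,0,0],"translation":[0.08,-0.01,-0.08],"claw":0},{"angular":[0,0,-1],"translation":[0.13,-0.03,-0.08],"claw":0},{"angular":[0,0,-2],"translation":[0.18,-0.05,-0.08],"claw":0},{"angular":[0,0,-3],"translation":[0.23,-0.07,-0.08],"claw":0},{"angular":[0,0,-3],"translation":[0.28,-0.081,-0.08],"claw":0},{"angular":[0,0,-3],"translation":[0.321,-0.081,-0.08],"claw":0},{"angular":[0,0,-3],"translation":[0.321,-0.081,-0.075],"claw":0},{"angular":[0,0,-3],"translation":[0.321,-0.081,-0.04],"claw":0},{"angular":[0,0,-3],"translation":[0.321,-0.081,0],"claw":0},{"angular":[0,0,-3],"translation":[0.321,-0.081,0],"claw":0}])

```text
time: 13.32
ee_pos: [0.4305, 0.1441, 0.0069]
tool_rot: [[-0.103, 0.995, -0.006], [0.995, 0.103, -0.002], [-0.001, -0.006, -1.0]]
contact_force: [0.3, 0.3, -0.3]
grip_width: 0.003
gripper_force: 0.0
```

>>> send_rows(deltas=[{"angular":[0,0,0],"translation":[-0.005,0,0],"claw":0},{"angular":[0,0,0],"translation":[-0.01,0,0],"claw":0},{"angular":[0,0,0],"translation":[-0.016,0,0],"claw":0},{"angular":[0,0,0],"translation":[-0.024,0,0],"claw":0},{"angular":[0,0,0],"translation":[-0.035,0,0],"claw":0},{"angular":[0,0,0],"translation":[-0.047,0,0],"claw":0},{"angular":[0,0,0],"translation":[-0.059,0,0],"claw":0},{"angular":[0,0,0],"translation":[-0.071,0,0],"claw":0},{"angular":[0,0,0],"translation":[-0.083,0,0],"claw":0},{"angular":[0,0,0],"translation":[-0.095,0,0],"claw":0},{"angular":[0,0,0],"translation":[-0.107,0,0],"claw":0},{"angular":[0,0,0],"translation":[-0.115,0,0],"claw":0}])

```text
time: 14.82
ee_pos: [0.4449, 0.0297, 0.0093]
tool_rot: [[-0.103, 0.995, -0.0], [0.995, 0.103, 0.0], [0.0, -0.0, -1.0]]
contact_force: [0.1, 0.8, 0.1]
grip_width: 0.004
gripper_force: 0.2
```

>>> send_rows(deltas=[{"angular":[0,0,0],"translation":[-0.008,0,0],"claw":0},{"angular":[0,0,0],"translation":[-0.02,0,0],"claw":0},{"angular":[0,0,0],"translation":[-0.032,0,0],"claw":0},{"angular":[0,0,0],"translation":[-0.044,0,0],"claw":0},{"angular":[0,0,0],"translation":[-0.056,0,0],"claw":0},{"angular":[0,0,0],"translation":[-0.068,0,0],"claw":0},{"angular":[0,0,0],"translation":[-0.08,0,0],"claw":0},{"angular":[0,0,0],"translation":[-0.09,0,0],"claw":0},{"angular":[0,0,0],"translation":[-0.1,0,0],"claw":0},{"angular":[0,0,0],"translation":[-0.1,0,0],"claw":0}])

```text
time: 16.08
ee_pos: [0.4552, -0.0696, 0.0093]
tool_rot: [[-0.102, 0.995, 0.0], [0.995, 0.102, -0.0], [-0.0, 0.0, -1.0]]
contact_force: [-0.2, -0.7, 0.3]
grip_width: 0.003
gripper_force: 0.0
```

```bash
python3 - <<'E'
from h import *
s=st(); T=manip.snapshot("top"); S=manip.snapshot("scene")
cv2.imwrite("pics/c5.png",np.hstack([cv2.resize(T[130:270,230:420],(440,324)),cv2.resize(S[150:384,60:320],(360,324))]))
E
```

```text
16.07 [ 0.4552 -0.0696  0.0093] tray (np.float64(-0.0651), np.float64(0.1433)) R [[-0.102, 0.995, 0.0], [0.995, 0.102, -0.0], [-0.0, 0.0, -1.0]] 0.003 [-0.2 -0.7  0.3]
```

View pics/c5.png

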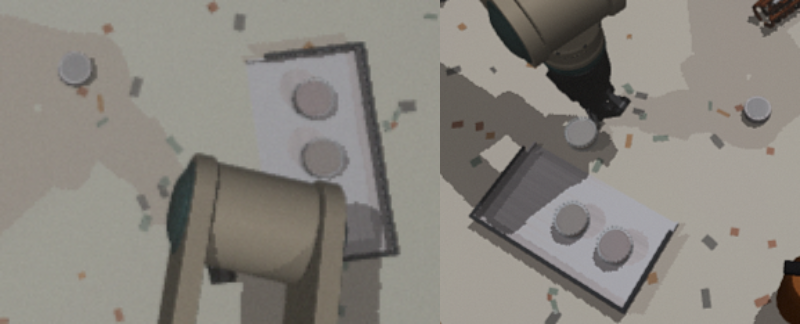

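Cases 1 and 2 lie flat in the tray (top crop (314,100) and (324,158)). Case 3 (scene crop (580,132)) is in front of the fingers. I'll finish the push, then retreat and rise.

>>> send_rows(deltas=[{"angular":[0,0,0],"translation":[-0.005,0,0],"claw":0},{"angular":[0,0,0],"translation":[-0.015,0,0],"claw":0},{"angular":[0,0,0],"translation":[-0.025,0,0],"claw":0},{"angular":[0,0,0],"translation":[-0.036,0,0],"claw":0},{"angular":[0,0,0],"translation":[-0.047,0,0],"claw":0},{"angular":[0,0,0],"translation":[-0.058,0,0],"claw":0},{"angular":[0,0,0],"translation":[-0.07,0,0],"claw":0},{"angular":[0,0,0],"translation":[-0.082,0,0],"claw":0},{"angular":[0,0,0],"translation":[-0.093,0,0],"claw":0},{"angular":[0,0,0],"translation":[-0.102,0,0],"claw":0},{"angular":[0,0,0],"translation":[-0.108,0,0],"claw":0},{"angular":[0,0,0],"translation":[-0.109,0,0],"claw":0}])

```text
time: 17.68
ee_pos: [0.4664, -0.1777, 0.0093]
tool_rot: [[-0.103, 0.995, -0.0], [0.995, 0.103, 0.0], [0.0, -0.0, -1.0]]
contact_force: [-0.1, 1.1, 0.4]
grip_width: -0.001
gripper_force: 0.3
```

>>> send_rows(deltas=[{"angular":[0,0,0],"translation":[0.015,0,-0.01],"claw":0},{"angular":[0,0,0],"translation":[0.04,0,-0.05],"claw":0},{"angular":[0,0,0],"translation":[0.08,0,-0.1],"claw":0},{"angular":[0,0,0],"translation":[0.13,0,-0.14],"claw":0},{"angular":[0,0,0],"translation":[0.18,0,-0.18],"claw":0},{"angular":[0,0,0],"translation":[0.23,0,-0.2],"claw":0},{"angular":[0,0,0],"translation":[0.28,0,-0.2],"claw":0},{"angular":[0,0,0],"translation":[0.33,0,-0.2],"claw":0},{"angular":[0,0,0],"translation":[0.36,0,-0.2],"claw":0},{"angular":[0,0,0],"translation":[0.36,0,-0.2],"claw":0}])

```text
time: 18.92
ee_pos: [0.428, 0.1829, 0.2098]
tool_rot: [[-0.107, 0.994, 0.0], [0.994, 0.107, 0.0], [0.0, 0.0, -1.0]]
contact_force: [-0.6, -0.3, -0.1]
grip_width: -0.003
gripper_force: 0.0
```

```bash
python3 - <<'E'
from h import *
s=st(); T=manip.snapshot("top"); S=manip.snapshot("scene")
cv2.imwrite("pics/topF.png",T);cv2.imwrite("pics/sceneF.png",S)
cv2.imwrite("pics/c6.png",np.hstack([cv2.resize(T[130:270,230:420],(440,324)),cv2.resize(S[150:384,60:320],(360,324))]))
E
```

```text
18.93 [0.428  0.1829 0.2098] tray (np.float64(-0.0664), np.float64(0.3973)) R [[-0.107, 0.994, 0.0], [0.994, 0.107, 0.0], [0.0, 0.0, -1.0]] -0.003 [-0.6 -0.3 -0.1]
```

View pics/c6.png

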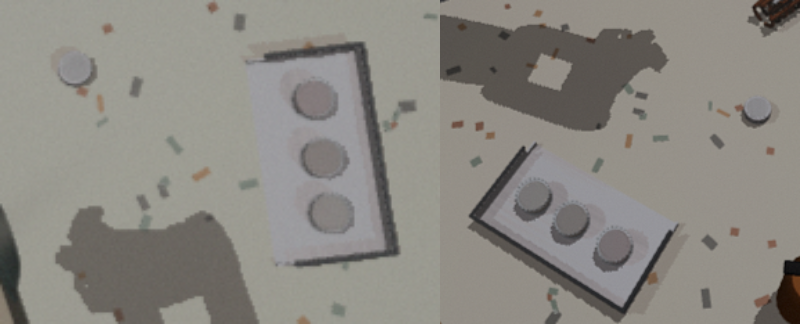

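All three lie flat mid-tray: top crop (314,100), (324,158), (331,212), and the tin is still at (75,68). I'll check the numbers from both views and hand in if they hold.

```bash
python3 - <<'E'
from h import *
ok=True
for p,q in [((314,100),(613,246)),((324,158),(570,220)),((331,212),(533,196))]:
    P=(230+p[0]/2.316,130+p[1]/2.314);Q=(60+(q[0]-440)/1.385,150+q[1]/1.385)
    a,b=tr(plane("top",P,.028)),tr(plane("scene",Q,.028)); print(a,b,tri(P,Q)[0].round(3))
    ok&=all(abs(x)<.09 and abs(y)<.035 for x,y in (a,b))
print(ok)
if ok: print(manip.job_done())
E
```

```text
(np.float64(0.0592), np.float64(0.003)) (np.float64(0.0662), np.float64(-0.0042)) [ 0.596 -0.201  0.011]
(np.float64(-0.0076), np.float64(0.0013)) (np.float64(-0.0016), np.float64(-0.0044)) [ 0.528 -0.209  0.014]
(np.float64(-0.0687), np.float64(0.0022)) (np.float64(-0.0639), np.float64(-0.0028)) [ 0.466 -0.214  0.016]
True
the job is handed in; nothing more can be done
None
```

I slid all three cases flat into the tray, within 5 mm of its front-to-back centre line in both camera views, and handed the job in at about 19 s; the tin looked unmoved, I didn't re-measure the other bystanders, and no verdict came back.

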